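# Start the battery-stack checkers in order

### The arm

A 6-joint arm with a two-finger parallel gripper is mounted at the origin on the work surface. World frame = base frame: x ahead of the robot, y to its left, z up, the work surface at z = 0. Lengths are in m, angles in rad, forces in N, time in s.
With the tool pointing down it reaches from about 0.275 to 0.75 m from the base axis. Payload 10.2 kg.
Tool frame: the origin (TCP) lies midway between the tips of the shut fingers; the grasp point (between the pads) lies 19 mm behind it (env.hold_point_z is the distance from the TCP to the grasp point, in m); x points along the fingers, z is the direction in which the jaws open and shut, and the axes are right-handed (so a half turn about x gives the same grasp; the last joint's range is limited). The gripper opens to 85 mm and grips with 20 to 120 N. Pads are 22 mm wide; open, the fingers measure 114 mm over their backs; the gripper's body (76 mm by 85 mm) begins 54 mm behind the grasp point. The pads swing forward as they close: fully open they stand 13 mm farther back than shut.
Start: joints at [-0.223, 0.313, 1.498, -0, 1.331, -0.223], TCP at [0.525, -0, 0.209] pointing down, gripper open.
Joint ranges: [-2.94, 2.94], [-0.97, 2.17], [0.19, 2.56], [-1.23, 4.37], [0.02, 3.11], [-2.88, 2.88]. Speed limits (rad/s): [2.39, 2.39, 3.01, 3.14, 3.14, 3.14].

### API

Orientations are given as a unit quaternion [x, y, z, w].
In Python, from bench import env, kinematics, monitor, eyes, job gives the robot as it stands. The module is installed in compiled form; this text tells all that it offers. Calls block until the motion is done:
- env.reach(position, orientation): joint-space move of the TCP to a pose.
- env.movel(position, velocity=0.15, frame=None, guard=None): straight line of the TCP; frame=None keeps the orientation; velocity is the mean speed in m/s. With guard (N) it stops when the force on the tool has changed by that much, and returns True; else False.
- env.set_joints(angles): joint-space move.
- env.release() and env.close_gripper(effort=None): open the fingers fully, or close them until they stop; effort is the grip in N (None keeps the last).
- env.hold(seconds).
- kinematics.ik(position, orientation): joint angles nearest the present ones, or None.
- monitor.sense(): the state.
- eyes.grab_frame(name): name is "scene" or "side" or "wrist"; returns a dict with "frame" (480x640x3 uint8, red, green, blue), "mtx" (3x3 intrinsics, pixels), "view" (4x4, takes a point from world to camera coordinates). Camera axes: x right, y down, z forward; pixel columns grow to the right and rows downward; lengths in m; the calibration is good to about 2 mm. A picture is of the moment at which its call begins. There is no depth.
A pose or a line that the arm cannot do raises env.MotionError and nothing moves.
- job.hand_in(): hands the job in, once; it reports no verdict.
The state is a dict: "clock": time; "joints": joint angles; "qvel": joint speeds; "joint_efforts": joint torques, N m; "position": TCP position; "ee_rot": TCP orientation; "contact_force": force on the tool from outside, world axes, zero at the start; "ft_torque": the same for the moment, N m; "finger_gap": opening from 0.0 (shut) to 1.0 (fully open).
Only numpy, scipy, OpenCV 4.12 (cv2) and the standard library are available. Lean on these libraries where they do the work, as an engineer would, in place of code of your own. Each camera call takes 0.05 s, during which the arm holds its last target. There are 200 camera calls.

### The job

Three strapped stacks of battery modules each wear a black clip-on checker with a round push key on top; start the checkers by pressing each key with a fingertip, gently, all the way in: first on the lowest stack (one module), then on the two-module stack, last on the tallest (three modules). The keys stay in once pressed, so do not push any key before its turn. Only touch: do not pick up, shove or tip the stacks, and leave everything else on the table where it is.

Things in the scene. Friction and masses are not known exactly. Their poses are not given: they have to be found in the camera images.
- stack_one: lowest checked stack: a single module of grey ribbed plastic in a cloth strap, loose on the table, 0.7 kg nominal, 150 (x) x 60 (y) x 40 mm high, with a black clip-on checker (62 x 46 x 22 mm) on top, its centre 25 mm from the stack's centre towards +x. Origin: centre of the underside; z up, x along the stack
- key_one_top (a point): centre of the top face of the round grey push key, 22 mm diameter, on the lowest stack's checker; it stands 14 mm above the checker, 76 mm above the table when out, 35 mm from the stack's centre towards its +x, and moves down with the key. Its cap gives a little under the finger (4 N per mm, up to 4 mm) and springs back: press the top down about 10 to 11 mm, or until the force rises to some 8 N
- key_one (a joint): travel of the lowest stack's key in m: 0 out (start), 0.008 fully in, at its stop (still 6 mm proud of the checker); in above 0.006. About 3 N moves it, and it stays where it is left (no return spring)
- stack_two: middle checked stack: two modules of grey ribbed plastic in a cloth strap, loose on the table, 1.4 kg nominal, 150 (x) x 60 (y) x 80 mm high, with a black clip-on checker (62 x 46 x 22 mm) on top, its centre 25 mm from the stack's centre towards +x. Origin: centre of the underside; z up, x along the stack
- key_two_top (a point): centre of the top face of the round grey push key, 22 mm diameter, on the middle stack's checker; it stands 14 mm above the checker, 116 mm above the table when out, 35 mm from the stack's centre towards its +x, and moves down with the key. Its cap gives a little under the finger (4 N per mm, up to 4 mm) and springs back: press the top down about 10 to 11 mm, or until the force rises to some 8 N
- key_two (a joint): travel of the middle stack's key in m: 0 out (start), 0.008 fully in, at its stop (still 6 mm proud of the checker); in above 0.006. About 3 N moves it, and it stays where it is left (no return spring)
- stack_three: tallest checked stack: three modules of grey ribbed plastic in a cloth strap, loose on the table, 2.1 kg nominal, 150 (x) x 60 (y) x 120 mm high, with a black clip-on checker (62 x 46 x 22 mm) on top, its centre 25 mm from the stack's centre towards +x. Origin: centre of the underside; z up, x along the stack
- key_three_top (a point): centre of the top face of the round grey push key, 22 mm diameter, on the tallest stack's checker; it stands 14 mm above the checker, 156 mm above the table when out, 35 mm from the stack's centre towards its +x, and moves down with the key. Its cap gives a little under the finger (4 N per mm, up to 4 mm) and springs back: press the top down about 10 to 11 mm, or until the force rises to some 8 N
- key_three (a joint): travel of the tallest stack's key in m: 0 out (start), 0.008 fully in, at its stop (still 6 mm proud of the checker); in above 0.006. About 3 N moves it, and it stays where it is left (no return spring)
- jar: closed translucent plastic jar with a steel lid, 48 mm diameter, 75 mm high, standing between two stacks; leave alone; origin: centre of the underside
- screwdriver: screwdriver, 190 mm long, lying between two stacks; leave alone; origin under its middle
- wrench: wrench, 170 mm long, lying near the robot; leave alone; origin under its middle
- mug: white mug, 80 mm wide, 90 mm high; leave alone; origin: centre of the underside
- spare: spare stack of two modules without a checker, 150 x 60 x 80 mm, beyond the checked stacks; leave alone; origin: centre of the underside
- nut_bin: white open bin of nuts, 160 x 130 x 60 mm; leave alone; origin: centre of the underside
- meter: black hand meter, 150 x 75 x 34 mm, lying; leave alone; origin: centre of the underside
There are look-alikes about, which are no part of the job. Leave any orange look-alike of the stack_three alone.

How it is judged:
By the outcome, as a careful person would: the job done as asked, in the order asked, and still so for the second after the job is handed in, with the robot touching nothing.
It also fails if it takes over 48 s, if anything falls off the work surface, if the arm or the gripper's body presses on something with over 40 N, if the wrist force passes 120 N, or if a joint passes its speed limit or range.

## Working session

There is one attempt and no reset: what is moved stays moved. The work goes in short steps, each a Python script; the robot and the scene stay as the last script left them, time stands still between calls to the robot, and variables do not carry over. Pictures are saved under pics/ and viewed, about 8 in all and at most 12, crops included, and the job is handed in when it is done.

```bash
mkdir -p pics
python3 - <<'E'
from bench import env,monitor,eyes
import cv2,pickle
for n in("scene","side"):
    f=eyes.grab_frame(n);pickle.dump(f,open(n+".pkl","wb"));cv2.imwrite(f"pics/{n}0.png",f["frame"][:,:,::-1])
s=monitor.sense();print(s["clock"],s["ee_rot"],s["position"],s["finger_gap"])
E
```

```text
0.1 [9.31451633e-05 7.07492150e-01 8.95914783e-05 7.06721190e-01] [5.24759843e-01 3.33847039e-05 2.08204328e-01] 0.9964266641193713
```

View pics/scene0.png

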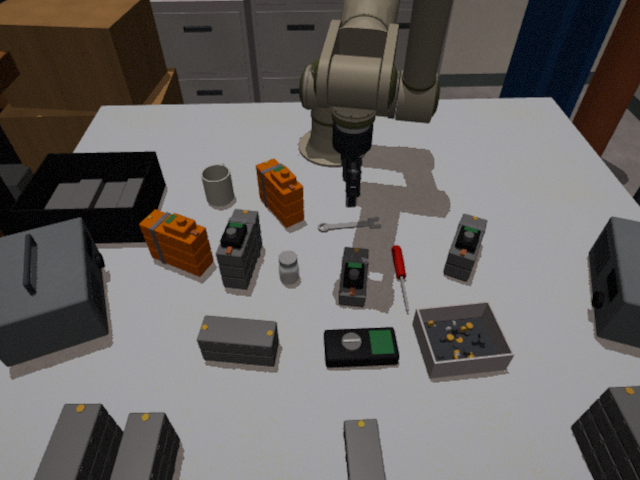

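View pics/side0.png

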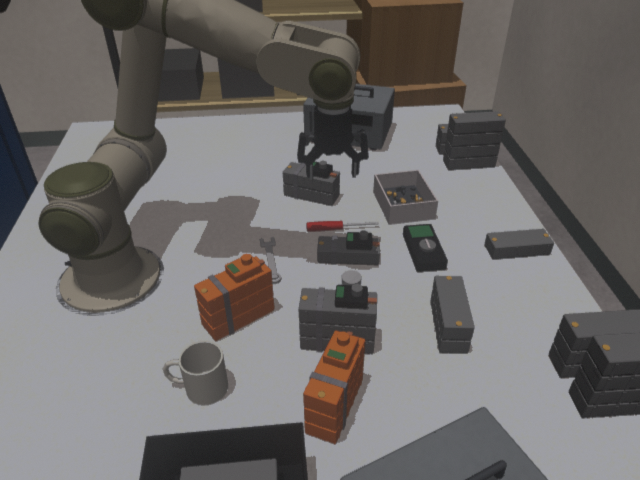

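The scene view shows three grey checked stacks, with checkers at about (235,232), (354,270) and (466,240). Two orange look-alikes sit at (280,190) and (178,240), and those are to be left alone. I'll enlarge the grey candidates to confirm the module counts and the keys.

Run:
```python
import cv2,pickle,numpy as np
a=pickle.load(open("scene.pkl","rb"))["frame"];b=pickle.load(open("side.pkl","rb"))["frame"]
t=[]
for im,cs in((a,[(240,248),(354,275),(466,246)]),(b,[(340,315),(350,245),(315,180)])):
    t.append(np.hstack([cv2.resize(im[y-42:y+42,x-42:x+42],(264,264),interpolation=cv2.INTER_CUBIC) for x,y in cs]))
m=np.clip(np.vstack(t).astype(float)*1.6,0,255).astype(np.uint8)
cv2.imwrite("pics/crop1.png",m[:,:,::-1])
```

```text
(no output)
```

View pics/crop1.png

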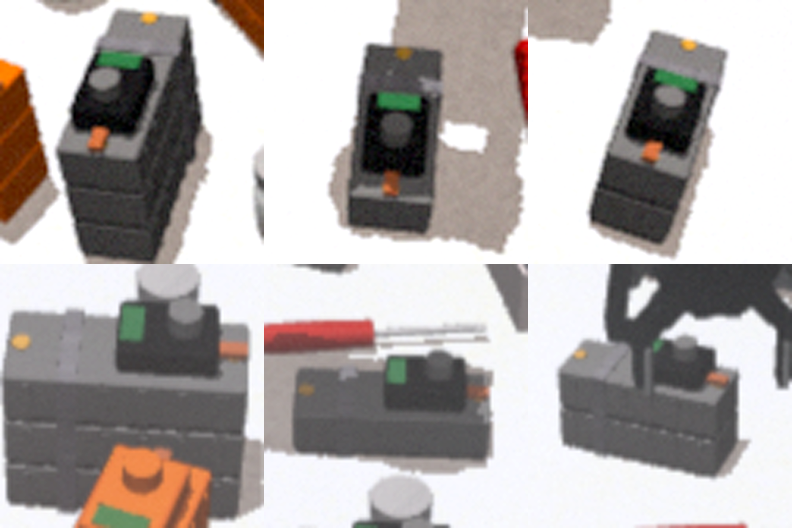

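Confirmed: scene (235,232) is the three-module stack, (354,270) the one-module and (466,240) the two-module. All three are grey with a round key. Next I'll turn the key-top pixels from both views into positions.

```bash
cat > h.py <<'E'
import numpy as np,pickle
def ray(f,p):
    V=np.array(f["view"]);R,t=V[:3,:3],V[:3,3]
    d=R.T@np.linalg.solve(np.array(f["mtx"]),[p[0],p[1],1.]);return -R.T@t,d/np.linalg.norm(d)
def plane(f,p,z):
    c,d=ray(f,p);return c+d*(z-c[2])/d[2]
def tri(rs):
    A=[np.eye(3)-np.outer(d,d) for c,d in rs];return np.linalg.solve(sum(A),sum(a@c for a,(c,d) in zip(A,rs)))
def pix(f,P):
    V=np.array(f["view"]);q=np.array(f["mtx"])@(V[:3,:3]@P+V[:3,3]);return q[:2]/q[2]
E
python3 - <<'E'
from h import *
np.set_printoptions(precision=4,suppress=True)
a=pickle.load(open("scene.pkl","rb"));b=pickle.load(open("side.pkl","rb"))
for n,z,p,q in(("one",.076,(354.3,271.2),(363.4,232.9)),("two",.116,(469.2,235.2),(323,162.8)),("three",.156,(231.1,230.8),(357.2,287.6))):
    print(n,plane(a,p,z),plane(b,q,z),tri([ray(a,p),ray(b,q)]))
E
```

```text
one [0.6006 0.0132 0.076 ] [0.6026 0.0125 0.076 ] [0.6021 0.0126 0.0767]
two [0.537  0.2795 0.116 ] [0.5336 0.2795 0.116 ] [0.5343 0.2811 0.1142]
three [ 0.543 -0.256  0.156] [ 0.5436 -0.2563  0.156 ] [ 0.5435 -0.2561  0.1561]
```

The two views agree to within 3 mm and the triangulated heights match (77, 114 and 156 mm). Next I'll shut the gripper, go above key one and take a look with the wrist camera.

Run:
```python
from bench import env,monitor,eyes
from h import *
import cv2
env.close_gripper(20)
o=monitor.sense()["ee_rot"]
env.movel([0.602,0.0128,0.15],velocity=.15)
env.hold(.3)
f=eyes.grab_frame("wrist");s=monitor.sense()
pickle.dump((f,s),open("w1.pkl","wb"));cv2.imwrite("pics/w1.png",f["frame"][:,:,::-1])
print(s["clock"],s["position"],s["finger_gap"],s["contact_force"],pix(f,np.array([.602,.0128,.076])),pix(f,s["position"]))
```

```text
2.0167 [0.60194515 0.01272481 0.15040723] -0.0022691238845363045 [-0.51149104 -0.07410917 -0.38664843] [325.83142981 252.33973734] [326.10179804 309.13030289]
```

View pics/w1.png

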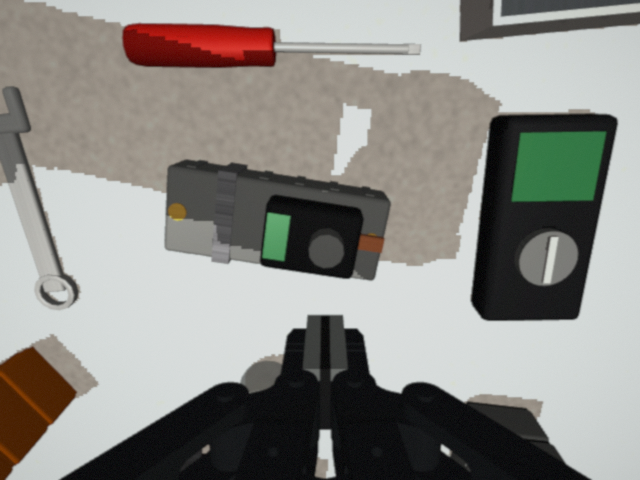

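The wrist view shows the key at (326,250), and the estimate predicts (325.8,252.3), so they agree to within 1–2 mm. I'll press it now.

```bash
cat >> h.py <<'E'
def press(x,y,zk):
    from bench import env,monitor
    env.movel([x,y,zk+.006],velocity=.1); env.hold(.2)
    f0=monitor.sense()["contact_force"][2]
    hit=env.movel([x,y,zk-.0115],velocity=.012,guard=8)
    s=monitor.sense();print("hit",hit,"z",s["position"][2]-zk,"F",s["contact_force"][2]-f0,s["contact_force"],s["clock"])
    env.hold(.2)
    s=monitor.sense();print("held z",s["position"][2]-zk,"F",s["contact_force"][2]-f0)
    env.movel([x,y,zk+.03],velocity=.06)
E
python3 - <<'E'
from bench import env,monitor,eyes
from h import *
import cv2
press(.602,.0128,.076)
f=eyes.grab_frame("wrist");cv2.imwrite("pics/after1.png",f["frame"][:,:,::-1])
p=[.602,.0128,.24];env.movel(p,velocity=.2)
env.movel([.535,.28,.24],velocity=.25);env.movel([.535,.28,.19],velocity=.15);env.hold(.3)
f=eyes.grab_frame("wrist");s=monitor.sense()
pickle.dump((f,s),open("w2.pkl","wb"));cv2.imwrite("pics/w2.png",np.vstack([f["frame"],cv2.imread("pics/after1.png")[:,:,::-1]])[:,:,::-1][150:800,100:550])
cv2.imwrite("pics/w2.png",np.hstack([f["frame"][120:400,180:500,::-1],cv2.imread("pics/after1.png")[120:400,180:500]]))
print(s["clock"],s["position"],pix(f,np.array([.535,.28,.116])))
E
```

```text
hit False z -0.011410828525729985 F -0.04897642917586287 [0.64322624 0.35778057 0.07204364] 4.6583
held z -0.011455071632087407 F -0.0652528043818775
8.65 [0.53517717 0.2800586  0.19053157] [325.25240947 252.50482163]
```

View pics/w2.png

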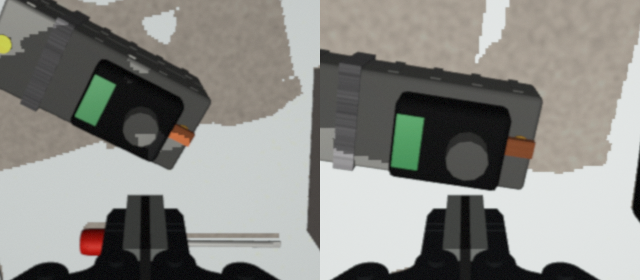

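The motion reached −11.4 mm but no force registered, which is suspicious. Before going on I'll check the state of key one: its height and position from the wrist, scene and side views.

Run:
```python
from bench import env,monitor,eyes
from h import *
import cv2
np.set_printoptions(precision=4,suppress=True)
f,s=pickle.load(open("w1.pkl","rb"))
V=np.array(f["view"]);R=V[:3,:3];c=-R.T@V[:3,3];print("cam",c,"tcp",s["position"])
c2=c+np.array([.602,.0128,.106])-np.array(s["position"]);g=dict(f);W=V.copy();W[:3,3]=-R@c2;g["view"]=W
for z in(.076,.068,.065):print("pred after1",z,pix(g,np.array([.602,.0128,z])))
t=[]
for n,cs in(("scene",(354,272)),("side",(355,240))):
    q=eyes.grab_frame(n);pickle.dump(q,open(n+"2.pkl","wb"));x,y=cs
    o=pickle.load(open(n+".pkl","rb"))
    t.append(np.hstack([cv2.resize(k["frame"][y-30:y+30,x-30:x+30],(390,300),interpolation=cv2.INTER_CUBIC) for k in(o,q)]))
cv2.imwrite("pics/cmp1.png",np.clip(np.vstack(t)[:,:,::-1]*1.7,0,255).astype(np.uint8))
```

```text
cam [0.6014 0.0977 0.3161] tcp [0.6019 0.0127 0.1504]
pred after1 0.076 [325.9276 281.7745]
pred after1 0.068 [325.8887 275.6683]
pred after1 0.065 [325.8748 273.4852]
```

View pics/cmp1.png

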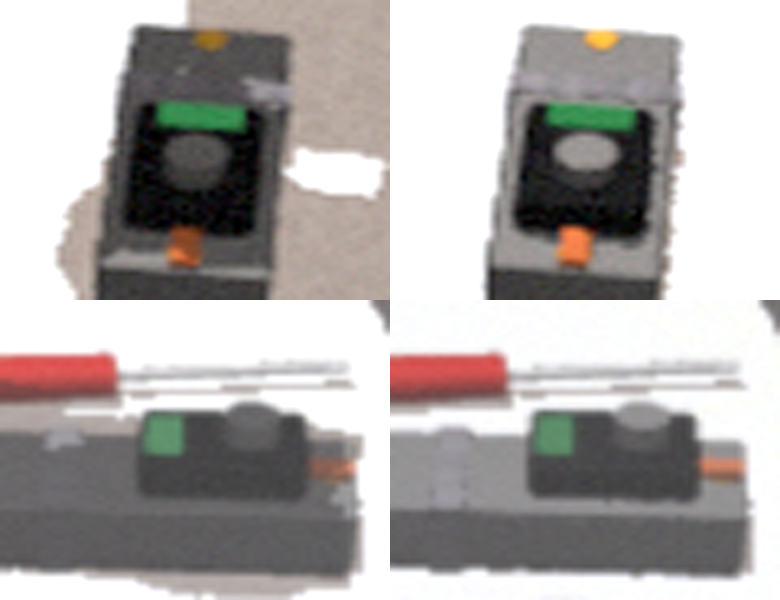

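Key one is still out and in place: its ellipses are unchanged in both views, at scene (354,272) and side (363,233). The fingertip never touched it, so I'll measure where the real tip is in the fixed views against the reported TCP.

Run:
```python
from bench import monitor
from h import *
import cv2
s=monitor.sense();P=np.array(s["position"]);print(P,s["ee_rot"],s["finger_gap"])
t=[]
for n in("scene","side"):
    q=pickle.load(open(n+"2.pkl","rb"));p=pix(q,P);x,y=p.astype(int);x0,y0=x-40,y-50;print(n,p,"crop origin",x0,y0,"scale 5")
    im=cv2.resize(q["frame"][y0:y0+80,x0:x0+80],(400,400),interpolation=cv2.INTER_CUBIC)
    im=np.clip(im*1.7,0,255).astype(np.uint8)
    for dz,col in((0,(255,0,0)),(.013,(0,255,0))):
        cv2.circle(im,tuple(int(v) for v in (pix(q,P+[0,0,dz])-[x0,y0]+.5)*5),4,col,1)
    t.append(im)
cv2.imwrite("pics/tip.png",np.hstack(t)[:,:,::-1])
```

```text
[0.53505318 0.28001816 0.19024938] [-2.22005735e-06  7.06984962e-01  5.96748182e-05  7.07228577e-01] 0.0045580829366728606
scene [477.15166407 210.52956625] crop origin 437 160 scale 5
side [323.47272007 137.98514034] crop origin 283 87 scale 5
```

View pics/tip.png

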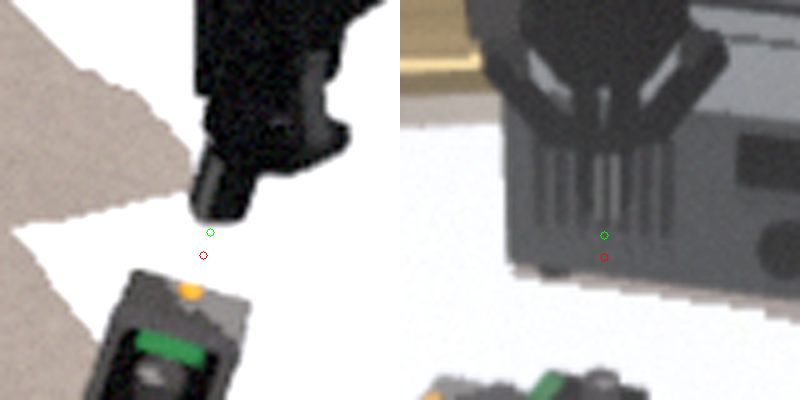

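The real tip sits about 17–20 mm above the reported TCP in both views: the scene tip is at about crop (220,215) and the side tip at about (605,230), with the TCP marker well below each. So the reported TCP lies beyond the actual fingertip along the tool axis. I'll press by contact instead: a guarded search for the key top, then 10.5 mm more or an 8 N limit.

```bash
cat >> h.py <<'E'
def press2(x,y,zk,off=.012,far=-.028):
    from bench import env,monitor
    env.movel([x,y,zk-off+.012],velocity=.08); env.hold(.2)
    f0=monitor.sense()["contact_force"][2]
    hit=env.movel([x,y,zk+far],velocity=.012,guard=1.5)
    s=monitor.sense();zc=s["position"][2];print("touch",hit,"z",zc-zk,"F",s["contact_force"][2]-f0)
    ok=False
    if hit:
        left=8-(s["contact_force"][2]-f0)
        ok=env.movel([x,y,zc-.0112],velocity=.012,guard=left)
        s=monitor.sense();print("press",ok,"depth",zc-s["position"][2],"F",s["contact_force"]);env.hold(.15)
        s=monitor.sense();print("held depth",zc-s["position"][2],"F",s["contact_force"],s["clock"])
    env.movel([x,y,zk+.03],velocity=.1)
    return hit
E
python3 - <<'E'
from bench import env,monitor,eyes
from h import *
import cv2
print(env.hold_point_z)
q=[(pickle.load(open(n+"2.pkl","rb")),p) for n,p in(("scene",(481,202.8)),("side",(324.2,132.8)))]
print("tip",tri([ray(*v) for v in q]))
env.movel([.535,.28,.23],velocity=.2);env.movel([.602,.0135,.23],velocity=.25)
press2(.602,.0135,.076)
env.hold(.2)
f=eyes.grab_frame("wrist");s=monitor.sense();pickle.dump((f,s),open("w3.pkl","wb"))
a=cv2.imread("pics/after1.png");b=f["frame"][:,:,::-1]
cv2.imwrite("pics/w3.png",np.hstack([a[180:380,220:440],b[180:380,220:440]]))
for z in(.076,.068):print(pix(f,np.array([.602,.0135,z])))
print(s["clock"],s["position"],s["contact_force"])
E
```

```text
0.0187
tip [0.53522965 0.28190946 0.20803922]
touch True z -0.023513932008749537 F 2.049204235776155
press True depth 0.009237514850390656 F [-0.93795889 -0.2873011   8.75853319]
held depth 0.009066446986739765 F [-0.93105454  0.2387687   7.64312737] 15.2417
[326.61900526 282.52305365]
[326.59039782 276.37639256]
16.2667 [0.60178141 0.01352165 0.10544468] [ 0.05613166  0.11917561 -0.26005709]
```

View pics/w3.png

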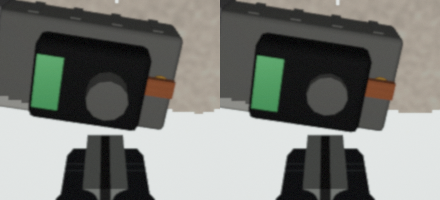

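Key one is in: the force rose to 8 N at its stop, and the cap top shifted by about 6 px, which is about 8 mm. Now keys two and three the same way, going on to three only if two reaches its stop.

Run:
```python
from bench import env,monitor,eyes
from h import *
import cv2
f,s=pickle.load(open("w2.pkl","rb"));print("wrist est two",plane(f,(322,247),.116))
t=[]
def look(x,y,z):
    env.hold(.15);f=eyes.grab_frame("wrist");t.append(f["frame"][180:380,220:440]);print([pix(f,np.array([x,y,z-d])) for d in(0,.008)])
env.movel([.602,.0135,.2],velocity=.2);env.movel([.535,.281,.2],velocity=.25)
env.movel([.535,.281,.146],velocity=.15);look(.535,.281,.116)
ok=press2(.535,.281,.116,off=.018,far=-.03);look(.535,.281,.116)
if ok and monitor.sense():
    env.movel([.535,.281,.24],velocity=.2);env.movel([.543,-.255,.24],velocity=.25)
    env.movel([.543,-.255,.186],velocity=.15);look(.543,-.255,.156)
print(monitor.sense()["clock"])
cv2.imwrite("pics/w4.png",np.hstack(t)[:,:,::-1])
```

```text
wrist est two [0.53304026 0.28352244 0.116     ]
[array([324.51707716, 280.89679871]), array([324.50804211, 274.86553085])]
touch True z -0.023649618358956417 F 2.5042915776902093
press True depth 0.008919875547887757 F [-2.9547827  -1.05656334  8.16956295]
held depth 0.008784484230154821 F [-2.35643809 -0.15370708  7.27773379] 21.8667
[array([326.73123557, 282.3278644 ]), array([326.70777375, 276.17155436])]
[array([324.9123595 , 280.31015016]), array([324.90024422, 274.2660954 ])]
26.4583
```

View pics/w4.png

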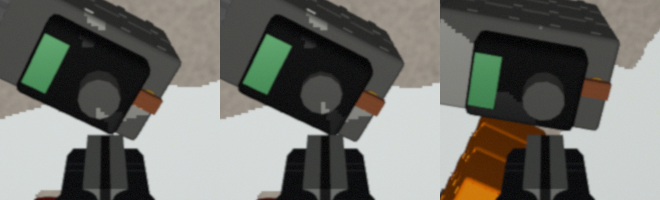

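Key two reached its stop at 8 N with about 9 mm of depth, and its cap is visibly lower in the second panel. Key three is at wrist (323,280) against a predicted (325,280), so I'll press it.

Run:
```python
from bench import env,monitor,eyes
from h import *
import cv2
press2(.543,-.255,.156,off=.018,far=-.03)
env.movel([.543,-.255,.25],velocity=.2);env.movel([.4,-.05,.25],velocity=.25);env.hold(.2)
t=[]
for n in("scene","side"):
    q=eyes.grab_frame(n);t.append(cv2.resize(q["frame"],(400,300),interpolation=cv2.INTER_AREA))
    o=pickle.load(open(n+"2.pkl","rb"))["frame"]
    cs=[(231,232),(354,272),(469,236)] if n=="scene" else [(357,288),(363,233),(323,163)]
    old=pickle.load(open(n+".pkl","rb"))["frame"]
    t.append(np.vstack([np.hstack([cv2.resize(k[y-20:y+20,x-20:x+20],(133,150),interpolation=cv2.INTER_CUBIC) for x,y in cs]) for k in(old,q["frame"])])[:, :399])
t=[cv2.copyMakeBorder(i,0,0,0,400-i.shape[1],cv2.BORDER_CONSTANT) for i in t]
cv2.imwrite("pics/end.png",np.clip(np.vstack([np.hstack(t[:2]),np.hstack(t[2:])])[:,:,::-1]*1.5,0,255).astype(np.uint8))
s=monitor.sense();print(s["clock"],s["contact_force"])
```

```text
touch True z -0.02366741287964913 F 3.4253363950870557
press True depth 0.008774053544177512 F [-1.61711285  1.85947231  7.83792769]
held depth 0.00863820252595196 F [-0.93557123  0.84842316  6.50689385] 29.4667
32.1583 [ 0.95110098  0.44119455 -0.15483462]
```

View pics/end.png

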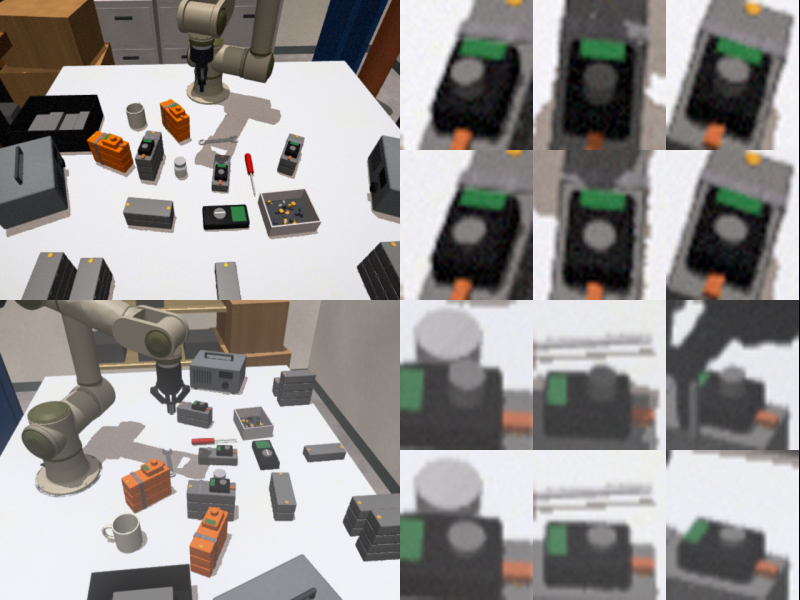

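All three caps now sit lower in both views, the stacks and other objects are where they were, and the robot is clear. I'll hand in.

```bash
python3 -c "
from bench import job;print(job.hand_in())"
```

```text
the job is handed in; nothing more can be done
None
```

I pressed all three keys with the shut fingertips in the order asked (one, two, then three modules) and handed the job in with the arm clear, at about 32 s on the robot's clock.

- **Force and depth:** each press ended when the force rose to about 8 N, 9.2, 8.9 and 8.8 mm below first touch. That puts each key's travel at roughly 7.5–8 mm, against the 6 mm needed.
- **Final pictures:** all three key caps sit lower in both fixed views. By eye, the stacks and the other objects, including the orange look-alikes, are where they started.
- **Disagreement:** the first press on key one ended above the key and touched nothing (no force, key still out). First contact came about 23 mm lower than the reported tool position implied, while the camera views had suggested about 18 mm. I did not find out why, so I located each key top by touch instead.

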